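# Cover a cold plate: set the nested covers on the dish, take the dome back

### The job

This salad travels cold, under its clear inner lid only, but the covers are stocked as a nested pair: the inner lid's white knob stands up through the blue dome and carries both, while the collar around it lifts the dome alone. Take the nested pair off the white tray by the knob, set it down (not dropped) on the salad dish so that the inner lid is fully seated, then lift the blue dome off alone, leaving the inner lid seated and undisturbed. Finish while still holding the dome in the gripper, level and still, its rim well above the top of the knob, with the dish and the other things on the black tray left where they stand.

Things in the scene. Friction and masses are not known exactly. Their poses are not given: they have to be found in the camera images.
- inner_lid: Clear round inner lid, about 130 g. Origin: centre of its underside, z up. Plug 138 mm wide, z 0 to 6 mm, fits the dish's mouth with about 4 mm play each side; flange 182 mm wide, z 6 to 9 mm, rests on the dish's rim; its edge lip (inside 175 mm) reaches z 12 mm. Seated, its origin is 34 mm above the dish's origin. It starts on the white tray, dome nested on it.
- knob (a point): Top centre of the inner lid's white knob, 93 mm above the lid's origin, on its axis. The knob's round head is 26 mm wide and reaches 26 mm down from here, to the level of the nested dome's collar top; below it a stem 18 mm wide. Pinch the head from above, fingertips just clear of the collar; the inner lid then carries the dome with it.
- dome: Navy insulating dome (outer cover), about 240 g, 166 mm wide, crown 34 mm high. Origin: centre of its rim's underside, z up. Nested, its rim rests loose on the inner lid's flange inside the lip (2 to 4 mm play each side), its origin 9 mm above the inner lid's. Not fastened: lifted by its collar it comes off alone; its rim passes the knob's top after rising 84 mm.
- collar (a point): Top centre of the dome's collar, 58 mm above the dome's origin, on its axis. The round collar is 48 mm wide outside and stands 23 mm above the crown, with a hole 36 mm wide right through, in which the inner lid's knob (head 26 mm wide) stands up 26 mm past the collar's top. Grip the collar across its outside from above, straddling the knob.
- dish: White round salad dish, loose on the black tray, 160 mm in diameter and 40 mm high, about 420 g. Origin: centre of its underside, z up; its rim is 40 mm above, inside diameter about 150 mm at the rim.
- tray: Black meal tray, fixed, 457 mm (its x) by 355 mm (its y), walls 18 mm high. Origin: centre of its underside; inner floor 6 mm above it. The dish stands on it near the middle.
- stock_tray: White plastic stock tray, fixed, 300 mm (its x) by 260 mm (its y), walls 16 mm high. Origin: centre of its underside; inner floor 5 mm above it. The nested covers start on it. It may lie to the left or to the right of the black tray.
- mug: Navy lidded mug standing on the black tray, 82 mm in diameter, 88 mm high, with a handle. Origin: centre of its underside. Leave alone.
- juice_cup: Orange juice cup with a foil top standing on the black tray, 65 mm in diameter, 63 mm high. Origin: centre of its underside. Leave alone.
- fork: Steel fork lying along the tray's edge, 188 mm long, 22 mm wide, 4 mm high. Origin: under its middle, x towards the tines. Leave alone.
Not all that is in view belongs to the job. What is meant by the inner_lid is not red, and is the smaller of those in its own colour.

How it is judged:
On the way, in this order (a step that is already met when the one before it is completed fails the run):
1. the nested covers are lifted together off the white tray by the knob (height (world z) of inner_lid above 0.05 m and contact force between the fingers and inner_lid above 0.5 N and z of dome in the frame of inner_lid below 0.014 m and horizontal distance between dome and inner_lid below 0.009 m), for 0.1 s.
2. the inner lid is seated in the dish with the dome still nested on it (z of inner_lid in the frame of dish between 0.031 and 0.0375 m and horizontal distance between inner_lid and dish below 0.008 m and angle between inner_lid's own z axis and vertical below 0.03 rad and z of dome in the frame of inner_lid below 0.014 m and horizontal distance between dome and inner_lid below 0.009 m), for 0.2 s.
At the end, for the whole second after the job is handed in: Inner lid seated in the dish (within 3.5 mm in height, 8 mm off-centre, 1.7 degrees), at rest, touched by neither robot nor dome; dome held in the fingers alone, still, level within 11 degrees, rim over 145 mm above the work surface; dish, mug, juice cup and fork within 20 mm of their places (z of inner_lid in the frame of dish between 0.031 and 0.0375 m and horizontal distance between inner_lid and dish below 0.008 m and angle between inner_lid's own z axis and vertical below 0.03 rad and contact force between each of the fingers, the arm, dome and inner_lid below 0.05 N and height (world z) of dome above 0.145 m and angle between dome's own z axis and vertical below 0.2 rad and linear speed of dome below 0.03 m/s and contact force between the fingers and dome above 0.5 N and linear speed of inner_lid below 0.02 m/s and contact force between dome and dish below 0.05 N and distance of each of dish, mug, juice_cup, fork from where it was at the start of the episode below 0.02 m); the arm keeps its last pose, push and grip.
It fails at once if the dome comes off the inner lid (by more than 8 mm) while the inner lid is not seated in the dish, or the inner lid is lifted or tipped with it (z of dome in the frame of inner_lid above 0.017 m and (z of inner_lid in the frame of dish above 0.039 m or z of inner_lid in the frame of dish below 0.029 m or horizontal distance between inner_lid and dish above 0.01 m or angle between inner_lid's own z axis and vertical above 0.05 rad)).
It fails at once if a cover is dropped: it falls faster than 0.4 m/s (from over 8 mm) with no finger on either cover (contact force between the fingers and inner_lid below 0.05 N and contact force between the fingers and dome below 0.05 N and linear speed of any of inner_lid, dome above 0.4 m/s).
It fails at once if the dish is shoved or lifted more than 20 mm from its place (distance of dish from where it was at the start of the episode above 0.02 m).
It fails at once if the mug, the juice cup or the fork is moved more than 20 mm from its place (distance of any of mug, juice_cup, fork from where it was at the start of the episode above 0.02 m).
It also fails if it takes over 54 s, if anything falls off the work surface, if the arm or the gripper's body presses on something with over 40 N, if the wrist force passes 120 N, or if a joint passes its speed limit or range.

### The arm

A 6-joint arm with a two-finger parallel gripper is mounted at the origin on the work surface. World frame = base frame: x ahead of the robot, y to its left, z up, the work surface at z = 0. Lengths are in m, angles in rad, forces in N, time in s.
With the tool pointing down it reaches from about 0.425 to 1.125 m from the base axis. Payload 14.9 kg.
Tool frame: the origin (TCP) lies midway between the tips of the shut fingers; the grasp point (between the pads) lies 19 mm behind it (grasp_offset is the distance from the TCP to the grasp point, in m); y points along the fingers, x is the direction in which the jaws open and shut, and the axes are right-handed (so a half turn about y gives the same grasp; the last joint's range is limited). The gripper opens to 91 mm and grips with 3 to 60 N. Pads are 32 mm wide; open, the fingers measure 118 mm over their backs; the gripper's body (76 mm by 178 mm) begins 60 mm behind the grasp point.
Start: joints at [1.077, 0.379, 1.734, -0, 1.028, -0.033], TCP at [0.311, 0.627, 0.214] pointing down, gripper open.
Joint ranges: [-2.77, 2.77], [-0.74, 2.19], [0, 2.66], [-1.06, 4.2], [0.31, 2.87], [-3.08, 3.08]. Speed limits (rad/s): [1.89, 1.89, 2.39, 3.14, 3.14, 3.14].

### API

Orientations are given as a 3x3 rotation matrix whose columns are the frame's x, y, z axes.
In Python, from cell import get_state, camera, close_job, boxes_of, grasp_offset gives the robot as it stands.
- The arm moves only by the tool drive_tool, never from a script. Its argument "motion" is a list of rows, each an object of numbers: "x", "y", "z": the shift along the tool's x, y, z each as a share of 250 mm, from -1 to 1; "spin": the turn about the tool's y as a share of 90 degrees, from -1 to 1; "gripper": the gripper's target within -1 to 1 (shut at 1, half-way at 0, fully open at -1). A call has 1 to 20 rows; each row is the pose to reach, as a shift and turn from the pose measured when the call began, along the tool's axes at that moment; what a row does not reach only later rows make up. A row lasts 1/10 s, in which the tool goes at most 50 mm and 8.59 degrees, less where a joint would pass 70% of its speed; a pose out of reach is approached as far as the arm can. A call with a number of a shift or a turn outside -1 to 1 is refused whole. A call with a gripper value outside its range is refused whole. The fingers move at their own pace and stop on an object; "force" is the grip in N (left out, the last holds). Time passes only in rows, so rows that repeat a pose let the fingers close. It gives the time, the measured TCP pose, the force and the opening at its end, in the units of the state.
- get_state(): the state, without advancing time (a new reading comes with each control period).
- camera(name): name is "scene" or "top" or "wrist"; returns a dict with "pixels" (400x640x3 uint8, red, green, blue), "intrinsics" (3x3 intrinsics, pixels), "k1" (the pictures are not rectified: a ray, as slopes to the right and down, at radius r is drawn at 1 + k1 r^2 times it, then the intrinsics apply), "world_to_cam" (4x4, takes a point from world to camera coordinates). Camera axes: x right, y up, looking along -z (the intrinsics and any distortion apply to the point x, -y, -z); pixel columns grow to the right and rows downward; lengths in m; the calibration is good to about 2 mm. A picture is of the moment at which its call begins. There is no depth.
- close_job(): hands the job in, once; it reports no verdict.
Trained networks look in the newest picture that a camera, given by its name, has taken for a name from the list of things; names that differ only in an ending like _2 or _b are one class to them, and where a whole thing is asked for, a point or a joint stands for the part that bears it (a point fixed in the world has none). Each returns a list of dicts, best first, with "p" (0 to 1); they miss things now and then, are a little off and sometimes report something else, mostly with a low value. They report only what shows in the picture. A call takes as long as a camera call. They do not tell look-alikes from the thing itself.
- boxes_of(name, camera): "rect" ([left, top, width, height] in pixels, round what is visible of it).
The state is a dict: "time": time; "joint_positions": joint angles; "dq": joint speeds; "joint_efforts": joint torques, N m; "eef_pos": TCP position; "tcp_rot": TCP orientation; "wrist_force": force on the tool from outside, world axes, zero at the start; "ft_torque": the same for the moment, N m; "width": finger opening in m.
Only numpy, scipy, OpenCV 4.12 (cv2) and the standard library are available. Lean on these libraries where they do the work, as an engineer would, in place of code of your own. Each camera call takes 0.05 s, during which the arm holds its last target. There are 200 camera calls.

## Working session

There is one attempt and no reset: what is moved stays moved. The work goes in short steps, Python scripts to look and compute and a tool call to move; the robot and the scene stay as the last step left them, time stands still between calls to the robot, and variables do not carry over. Pictures are saved under pics/ and viewed, about 8 in all and at most 12, crops included, and the job is handed in when it is done.

Besides the shell and the picture viewer there is one more tool, called after "Emit:" by a JSON object that holds its "fn" and its "kwargs". drive_tool: Moves the arm, as the interface text tells. Its arguments: {"type":"object","properties":{"motion":{"type":"array"},"force":{"type":"number"}},"required":["motion"]}

```bash
mkdir -p pics
cat > h.py <<'E'
import numpy as np,cv2
from cell import *
def snap(n,f=None):
    c=camera(n)
    if f: cv2.imwrite('pics/'+f,c['pixels'][:,:,::-1])
    return c
def und(c,uv):
    K=np.array(c['intrinsics']);x=(np.array(uv,float)-K[:2,2])/[K[0,0],K[1,1]]
    rd=np.hypot(*x);r=rd
    for _ in range(30): r=rd/(1+c['k1']*r*r)
    return x*(r/rd if rd>0 else 1)
def ray(c,uv):
    s=und(c,uv);T=np.array(c['world_to_cam']);R=T[:3,:3]
    return -R.T@T[:3,3],R.T@np.array([s[0],-s[1],-1])
def at_z(c,uv,z):
    o,d=ray(c,uv);return o+d*(z-o[2])/d[2]
def proj(c,P):
    T=np.array(c['world_to_cam']);K=np.array(c['intrinsics']);P=np.atleast_2d(P)
    q=P@T[:3,:3].T+T[:3,3];s=np.c_[q[:,0],-q[:,1]]/-q[:,2:3]
    s=s*(1+c['k1']*(s**2).sum(1,keepdims=True));return s*[K[0,0],K[1,1]]+K[:2,2]
E
python3 - <<'E'
from h import *
s=get_state();print(s['eef_pos'],np.round(s['tcp_rot'],3).tolist(),s['width'],grasp_offset)
ims=[]
for n in ['scene','top']:
    c=snap(n,n+'1.png')
    print(n,c['k1'],np.array(c['intrinsics']).tolist(),np.round(ray(c,(320,200)),3).tolist())
    for o in ['inner_lid','knob','dome','collar','dish','tray','stock_tray','mug','juice_cup','fork']:
        print(o,[(round(b['p'],2),[int(v) for v in b['rect']]) for b in boxes_of(o,n)[:4]])
E
```

```text
[0.31107796 0.62664072 0.21327678] [[0.445, -0.001, -0.896], [0.896, -0.001, 0.445], [-0.001, -1.0, 0.0]] 0.09089574608951263 0.0188
scene 0.009603635063718708 [[424.29331047498925, 0.0, 324.9791290732843], [0.0, 424.29331047498925, 206.19410999884607], [0.0, 0.0, 1.0]] [[0.877, -0.598, 0.939], [-0.411, 0.472, -0.78]]
inner_lid [(0.77, [299, 246, 72, 57]), (0.75, [118, 269, 107, 107]), (0.61, [207, 192, 66, 57])]
knob [(0.94, [299, 248, 73, 53]), (0.84, [211, 194, 63, 53]), (0.63, [118, 273, 107, 99])]
dome [(0.91, [301, 234, 69, 65])]
collar [(0.74, [302, 238, 67, 61])]
dish [(0.79, [398, 156, 56, 47])]
tray [(0.94, [314, 120, 207, 143])]
stock_tray [(0.8, [258, 214, 159, 146])]
mug [(0.71, [379, 108, 26, 34])]
juice_cup [(0.73, [343, 150, 21, 23])]
fork [(0.76, [371, 195, 60, 41])]
top -0.11905304115874722 [[451.13187428889216, 0.0, 325.5267798961817], [0.0, 451.13187428889216, 198.01397584823758], [0.0, 0.0, 1.0]] [[0.34, -0.119, 1.276], [0.102, 0.017, -0.995]]
inner_lid [(0.7, [429, 194, 86, 84]), (0.7, [333, 237, 65, 63]), (0.68, [314, 138, 64, 61]), (0.22, [305, 107, 98, 105])]
knob [(0.95, [336, 237, 65, 65]), (0.66, [318, 142, 56, 58]), (0.66, [319, 140, 60, 58]), (0.61, [428, 198, 84, 76])]
dome [(0.96, [318, 140, 61, 58])]
collar [(0.87, [318, 143, 59, 53])]
dish [(0.62, [184, 133, 55, 58])]
tray [(0.92, [143, 90, 135, 170])]
stock_tray [(0.87, [307, 108, 96, 107])]
mug [(0.88, [156, 214, 36, 37])]
juice_cup [(0.58, [230, 218, 24, 26])]
fork [(0.73, [262, 133, 6, 62])]
```

```bash
python3 -c "
import cv2,numpy as np
a=cv2.imread('pics/scene1.png');b=cv2.imread('pics/top1.png')
cv2.imwrite('pics/both1.png',np.vstack([cv2.resize(a[100:380,100:540],None,fx=1,fy=1),cv2.resize(b[60:320,110:550],None,fx=1,fy=1)]))"
```

```text
(no output)
```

View pics/both1.png

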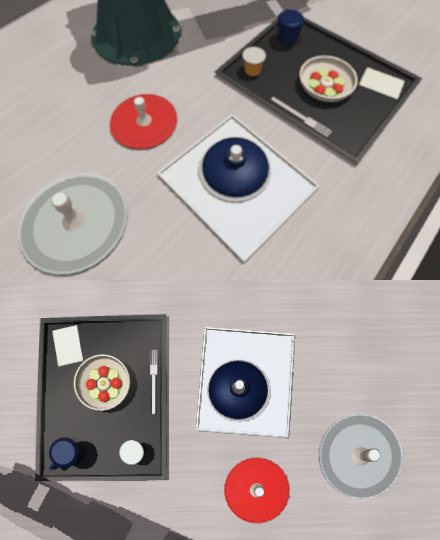

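The nested pair (navy dome, white knob) is on the white tray at about top pixel (349,165). The red lid and the larger grey lid are decoys. The dish is at about (211,163).

Run:
```python
from h import *
t=snap('top');s=snap('scene','s2.png')
def tri(a,b):
    (o1,d1),(o2,d2)=ray(t,a),ray(s,b)
    A=np.c_[d1,-d2];k=np.linalg.lstsq(A,o2-o1,rcond=None)[0]
    p,q=o1+d1*k[0],o2+d2*k[1];return (p+q)/2,np.linalg.norm(p-q)
def blob(im,m,lo):
    n,l,st,ce=cv2.connectedComponentsWithStats(m.astype(np.uint8));return [(st[i].tolist(),ce[i].round(1).tolist()) for i in range(1,n) if st[i,4]>lo]
for c,(x,y,w,h),nm in((t,(330,145,38,38),'t'),(s,(318,236,36,32),'s')):
    p=c['pixels'][y:y+h,x:x+w].astype(int);m=(p.min(2)>120)
    print(nm,blob(c,m,15),(x,y))
print('knob est',tri((349,165),(336,251)))
bt=lambda n,c:max(boxes_of(n,c),key=lambda b:b['p'])['rect']
for n,z in(('dome',.04),('dish',.046),('mug',.09),('juice_cup',.07),('fork',.008)):
    for cn,c in(('top',t),('scene',s)):
        r=bt(n,cn);print(n,cn,at_z(c,(r[0]+r[2]/2,r[1]+r[3]/2),z).round(3))
# dish: visible bright rim fit
for c,(x,y,w,h),nm in((t,(178,128,68,68),'t'),(s,(390,148,72,62),'s')):
    p=c['pixels'][y:y+h,x:x+w].astype(int);m=(p.max(2)>110).astype(np.uint8)
    cs=max(cv2.findContours(m,0,1)[0],key=len);P=cv2.convexHull(cs)[:,0]+[x,y]
    W=np.array([at_z(c,q,.046) for q in P])[:,:2];A=np.c_[2*W,np.ones(len(W))];k=np.linalg.lstsq(A,(W**2).sum(1),rcond=None)[0]
    print('rim',nm,k[:2].round(4),np.sqrt(k[2]+k[0]**2+k[1]**2).round(4))
```

```text
t [([13, 15, 12, 9, 72], [18.8, 19.1])] (330, 145)
s [([0, 0, 36, 7, 116], [18.4, 1.4]), ([13, 9, 11, 10, 94], [17.9, 13.4])] (318, 236)
knob est (array([ 0.55642704, -0.17678234,  0.08796244]), np.float64(0.0024659765690356952))
dome top [ 0.554 -0.18   0.04 ]
dome scene [ 0.563 -0.192  0.04 ]
dish top [0.575 0.195 0.046]
dish scene [0.586 0.186 0.046]
mug top [0.382 0.283 0.09 ]
mug scene [0.411 0.264 0.09 ]
juice_cup top [0.382 0.111 0.07 ]
juice_cup scene [0.407 0.086 0.07 ]
fork top [0.575 0.057 0.008]
fork scene [0.602 0.063 0.008]
rim t [0.5928 0.2164] 0.0902
rim s [0.5821 0.2055] 0.0827
```

Emit:
{"fn": "drive_tool", "kwargs": {"motion": [{"x":-0.15,"y":-0.1,"z":-0.15},{"x":-0.3,"y":-0.25,"z":-0.3},{"x":-0.45,"y":-0.35,"z":-0.45},{"x":-0.6,"y":-0.35,"z":-0.6},{"x":-0.7,"y":-0.35,"z":-0.7},{"x":-0.8,"y":-0.35,"z":-0.8},{"x":-0.9,"y":-0.35,"z":-0.9},{"x":-1,"y":-0.35,"z":-1},{"x":-1,"y":-0.35,"z":-1},{"x":-1,"y":-0.35,"z":-1},{"x":-1,"y":-0.35,"z":-1}]}}

```text
invalid input
```

Run:
```python
from h import *
s=get_state();print(s['time'],s['eef_pos'],s['wrist_force'])
c=snap('wrist','w1.png');print(np.round(ray(c,(320,200)),3).tolist(),np.array(c['intrinsics'])[0,0])
for n in('dish','dome','knob'):print(n,boxes_of(n,'wrist')[:2],)
for p in((.556,-.177,.1),(.582,.2,.046),s['eef_pos']):print(proj(c,p))
```

```text
1.7 [0.31129105 0.62700908 0.21395484] [-0.73246635  0.44724074 -0.47883321]
[[0.241, 0.662, 0.385], [0.242, -0.144, -0.96]] 308.8254010840405
dish []
dome []
knob []
[[-73.59841791 559.05849301]]
[[155.3472846  457.63834202]]
[[325.6433482  245.64556597]]
```

View pics/w1.png

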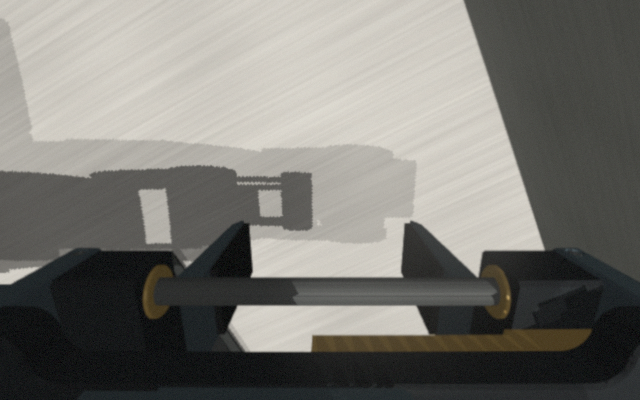

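The wrist picture shows only the table and its own fingers (tips at about (325,245)), because the move was refused. I'll resend it with every field filled in.

Emit:
{"fn": "drive_tool", "kwargs": {"motion": [{"x":-0.15,"y":-0.1,"z":-0.15,"spin":0,"gripper":-1},{"x":-0.3,"y":-0.25,"z":-0.3,"spin":0,"gripper":-1},{"x":-0.45,"y":-0.35,"z":-0.45,"spin":0,"gripper":-1},{"x":-0.6,"y":-0.35,"z":-0.6,"spin":0,"gripper":-1},{"x":-0.7,"y":-0.35,"z":-0.7,"spin":0,"gripper":-1},{"x":-0.8,"y":-0.35,"z":-0.85,"spin":0,"gripper":-1},{"x":-0.9,"y":-0.35,"z":-1,"spin":0,"gripper":-1},{"x":-1,"y":-0.35,"z":-1,"spin":0,"gripper":-1},{"x":-1,"y":-0.35,"z":-1,"spin":0,"gripper":-1},{"x":-1,"y":-0.35,"z":-1,"spin":0,"gripper":-1},{"x":-1,"y":-0.35,"z":-1,"spin":0,"gripper":-1}], "force": 20}}

```text
time: 3.0
eef_pos: [0.4241, 0.2927, 0.3016]
tcp_rot: [[0.444, 0.0, -0.896], [0.896, 0.0, 0.444], [0.0, -1.0, -0.0]]
wrist_force: [0.3, 0.8, 0.7]
width: 0.0913
```

Emit:
{"fn": "drive_tool", "kwargs": {"motion": [{"x":0,"y":0,"z":-0.2,"spin":0,"gripper":-1},{"x":0,"y":0,"z":-0.4,"spin":0,"gripper":-1},{"x":0,"y":0,"z":-0.4,"spin":0,"gripper":-1},{"x":0,"y":0,"z":-0.4,"spin":0,"gripper":-1}]}}

```text
time: 3.4
eef_pos: [0.5141, 0.2487, 0.3011]
tcp_rot: [[0.444, -0.001, -0.896], [0.896, 0.0, 0.444], [-0.0, -1.0, 0.001]]
wrist_force: [0.2, -0.1, 0.0]
width: 0.0914
```

Run:
```python
from h import *
c=snap('wrist','w2.png')
for n in('dish','dome','knob'):
  for b in boxes_of(n,'wrist')[:2]:print(n,b)
for p in((.556,-.177,.1),(.582,.2,.046)):print(proj(c,p))
```

```text
knob {'rect': [0.3, 113.4, 42.5, 107.8], 'p': 0.69}
[[ 75.34966645 330.5176313 ]]
[[316.99009447 223.8519475 ]]
```

View pics/w2.png

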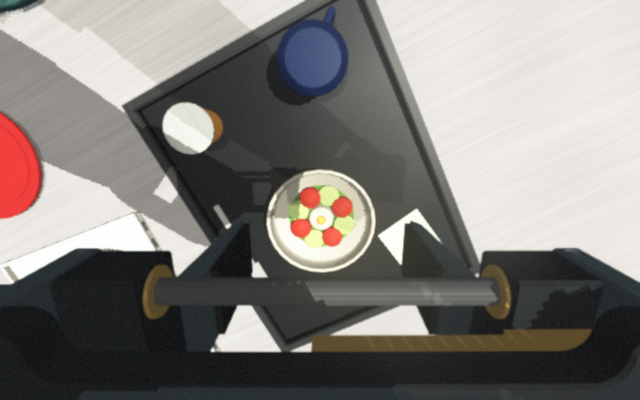

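The dish is fully in view, centred at about (321,220). Next I'll fit its rim and head for the knob.

```bash
cat >> h.py <<'E'
def circ(W):
    A=np.c_[2*W,np.ones(len(W))];k=np.linalg.lstsq(A,(W**2).sum(1),rcond=None)[0]
    return k[:2],np.sqrt(k[2]+k[0]**2+k[1]**2)
def radial(c,P0,z,r0,r1,sgn):
    """edge points around P0 on plane z, strongest step (sgn: bright inside=+1) between radii"""
    g=cv2.GaussianBlur(c['pixels'],(3,3),0).astype(np.float32).max(2);out=[]
    rr=np.arange(r0,r1,.0005)
    for a in np.linspace(0,2*np.pi,120,endpoint=False):
        uv=proj(c,np.c_[P0[0]+rr*np.cos(a),P0[1]+rr*np.sin(a),0*rr+z]).astype(np.float32)
        v=cv2.remap(g,uv[:,0:1],uv[:,1:2],1)[:,0];d=sgn*(v[:-6]-v[6:]);i=d.argmax()
        if d[i]>25: r=rr[i+3];out.append((P0[0]+r*np.cos(a),P0[1]+r*np.sin(a)))
    return np.array(out)
def fit(c,P0,z,r0,r1,sgn):
    P=np.array(P0[:2],float)
    W=radial(c,P,z,r0,r1,sgn)
    for _ in range(6):
        k,r=circ(W);e=np.hypot(*(W-k).T)-r;W=W[abs(e)<max(.0012,1.5*np.median(abs(e)))]
    return k.round(4),round(float(r),4),len(W)
E
python3 - <<'E'
from h import *
c=snap('wrist')
P=at_z(c,(321,220),.046);print(P)
print(fit(c,P,.046,.065,.095,1))
for n in('top','scene'):
    d=snap(n);print(n,fit(d,P,.046,.065,.095,1))
E
```

```text
[0.5784297  0.20845494 0.046     ]
(array([0.5832, 0.2052]), 0.0801, 119)
top (array([0.5795, 0.205 ]), 0.0802, 85)
scene (array([0.5814, 0.2062]), 0.0822, 91)
```

Emit:
{"fn": "drive_tool", "kwargs": {"motion": [{"x":-0.2,"y":0,"z":0,"spin":0,"gripper":-1},{"x":-0.4,"y":0,"z":0,"spin":0,"gripper":-1},{"x":-0.6,"y":0,"z":0,"spin":0,"gripper":-1},{"x":-0.8,"y":0,"z":0,"spin":0,"gripper":-1},{"x":-1,"y":0,"z":0,"spin":0,"gripper":-1},{"x":-1,"y":0,"z":0.05,"spin":0,"gripper":-1},{"x":-1,"y":0,"z":0.05,"spin":0,"gripper":-1}]}}

```text
time: 4.45
eef_pos: [0.3903, 0.03, 0.3019]
tcp_rot: [[0.445, 0.002, -0.895], [0.895, 0.001, 0.445], [0.001, -1.0, -0.001]]
wrist_force: [0.1, 0.6, 0.6]
width: 0.0909
```

Emit:
{"fn": "drive_tool", "kwargs": {"motion": [{"x":-0.15,"y":0,"z":-0.12,"spin":0,"gripper":-1},{"x":-0.3,"y":0,"z":-0.25,"spin":0,"gripper":-1},{"x":-0.44,"y":0,"z":-0.4,"spin":0,"gripper":-1},{"x":-0.44,"y":0.1,"z":-0.55,"spin":0,"gripper":-1},{"x":-0.44,"y":0.2,"z":-0.64,"spin":0,"gripper":-1},{"x":-0.44,"y":0.2,"z":-0.64,"spin":0,"gripper":-1},{"x":-0.44,"y":0.2,"z":-0.64,"spin":0,"gripper":-1}]}}

```text
time: 5.15
eef_pos: [0.4852, -0.1385, 0.2513]
tcp_rot: [[0.443, -0.0, -0.896], [0.896, 0.001, 0.443], [0.001, -1.0, 0.001]]
wrist_force: [-0.2, 0.5, 0.2]
width: 0.0913
```

Run:
```python
from h import *
s=get_state();print(s['eef_pos'])
c=snap('wrist','w3.png');np.savez('w3.npz',**{k:np.array(c[k]) for k in('pixels','intrinsics','k1','world_to_cam')})
for n in('knob','collar','dome','inner_lid'):
  for b in boxes_of(n,'wrist')[:2]:print(n,b)
P=(.556,-.177)
print(proj(c,(.556,-.177,.1)))
print('flange',fit(c,P,.015,.08,.105,-1),fit(c,P,.015,.08,.105,1));print('dome',fit(c,P,.016,.07,.09,-1))
print('knob',fit(c,P,.098,.006,.022,1))
for n in('top','scene'):
    d=snap(n);print(n,fit(d,P,.016,.07,.09,-1),fit(d,P,.098,.006,.022,1))
```

```text
[ 0.48524093 -0.1385392   0.25130025]
knob {'rect': [113.2, 0.8, 149.3, 126.6], 'p': 0.98}
knob {'rect': [0.0, 132.4, 132.4, 146.9], 'p': 0.81}
collar {'rect': [263.1, 170.1, 123.9, 107.0], 'p': 0.71}
dome {'rect': [263.6, 170.4, 121.4, 105.2], 'p': 0.77}
inner_lid {'rect': [111.8, 0.0, 152.3, 128.3], 'p': 0.91}
inner_lid {'rect': [0.0, 127.0, 131.2, 151.9], 'p': 0.83}
[[323.18393129 254.3653108 ]]
flange (array([ 0.5605, -0.1781]), 0.0854, 90) (array([ 0.5574, -0.1738]), 0.0991, 11)
dome (array([ 0.5603, -0.1779]), 0.0847, 99)
knob (array([ 0.559 , -0.1771]), 0.0117, 114)Traceback (most recent call last):
  File "<stdin>", line 11, in <module>
  File "h.py", line 37, in fit
    k,r=circ(W);e=np.hypot(*(W-k).T)-r;W=W[abs(e)<max(.0012,1.5*np.median(abs(e)))]
        ~~~~^^^
  File "h.py", line 22, in circ
    A=np.c_[2*W,np.ones(len(W))];k=np.linalg.lstsq(A,(W**2).sum(1),rcond=None)[0]
                                                     ~~~~~~~~~~^^^
    return umr_sum(a, axis, dtype, out, keepdims, initial, where)
numpy.exceptions.AxisError: axis 1 is out of bounds for array of dimension 1
```

View pics/w3.png

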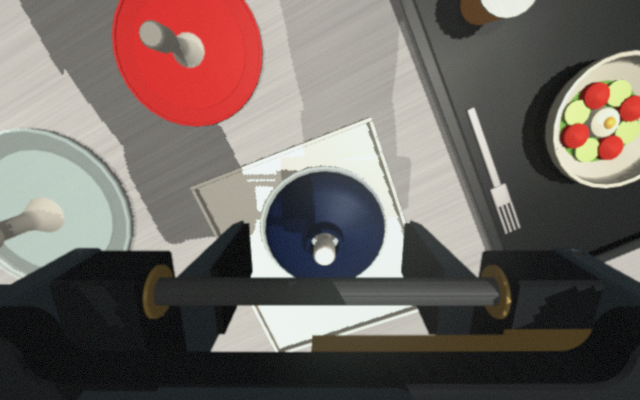

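The knob top shows at (323,250), ringed by the dome. The fit puts the knob at (0.559, -0.177). Now I go over it.

Emit:
{"fn": "drive_tool", "kwargs": {"motion": [{"x":-0.008,"y":0,"z":-0.15,"spin":0,"gripper":-1},{"x":-0.008,"y":0.1,"z":-0.333,"spin":0,"gripper":-1},{"x":-0.008,"y":0.3,"z":-0.333,"spin":0,"gripper":-1},{"x":-0.008,"y":0.5,"z":-0.333,"spin":0,"gripper":-1},{"x":-0.008,"y":0.5,"z":-0.333,"spin":0,"gripper":-1},{"x":-0.008,"y":0.5,"z":-0.333,"spin":0,"gripper":-1}]}}

```text
time: 6.05
eef_pos: [0.5589, -0.178, 0.129]
tcp_rot: [[0.444, 0.002, -0.896], [0.896, 0.0, 0.444], [0.001, -1.0, -0.002]]
wrist_force: [0.3, -0.7, 1.1]
width: 0.0914
```

Run:
```python
from h import *
s=get_state();e=s['eef_pos'];print(e)
R=np.array(s['tcp_rot'])
c=snap('wrist','w4.png')
K=fit(c,(.559,-.177),.098,.006,.022,1);print(K,proj(c,(.559,-.177,.098)))
T=np.array([*K[0],.0755]);print('share',(R.T@(T-e)/.25).round(3))
```

```text
[ 0.55887374 -0.17796172  0.12896851]
(array([ 0.558 , -0.1767]), 0.0122, 80) [[326.9712472  226.40711244]]
share [0.003 0.214 0.006]
```

View pics/w4.png

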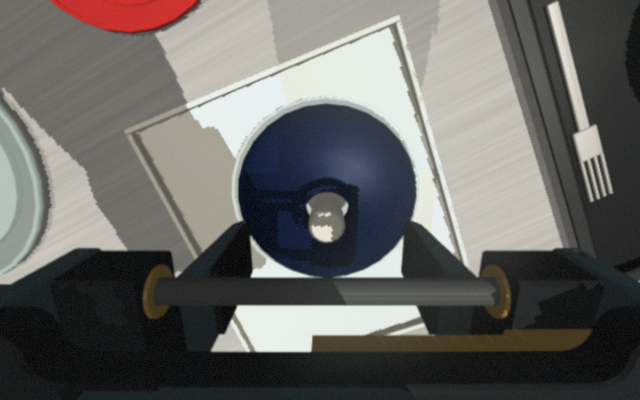

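The knob at (326,225) is midway between the fingertips (248 and 405). Down and grip.

Emit:
{"fn": "drive_tool", "kwargs": {"motion": [{"x":0.003,"y":0.1,"z":0,"spin":0,"gripper":-1},{"x":0.003,"y":0.2,"z":0,"spin":0,"gripper":-1},{"x":0.003,"y":0.212,"z":0,"spin":0,"gripper":-1},{"x":0.003,"y":0.212,"z":0,"spin":0,"gripper":-0.2},{"x":0.003,"y":0.212,"z":0,"spin":0,"gripper":0.2},{"x":0.003,"y":0.212,"z":0,"spin":0,"gripper":1},{"x":0.003,"y":0.212,"z":0,"spin":0,"gripper":1},{"x":0.003,"y":0.212,"z":0,"spin":0,"gripper":1},{"x":0.003,"y":0.212,"z":0,"spin":0,"gripper":1},{"x":0.003,"y":0.212,"z":0,"spin":0,"gripper":1}], "force": 35}}

```text
time: 7.1
eef_pos: [0.5605, -0.1777, 0.0775]
tcp_rot: [[0.444, 0.005, -0.896], [0.896, -0.001, 0.444], [0.002, -1.0, -0.005]]
wrist_force: [-0.2, 0.5, 0.1]
width: 0.0379
```

Emit:
{"fn": "drive_tool", "kwargs": {"motion": [{"x":0,"y":0.005,"z":0,"spin":0,"gripper":1},{"x":0,"y":0.005,"z":0,"spin":0,"gripper":1},{"x":0,"y":0.005,"z":0,"spin":0,"gripper":1},{"x":0,"y":0.005,"z":0,"spin":0,"gripper":1}]}}

```text
time: 7.5
eef_pos: [0.5604, -0.1777, 0.076]
tcp_rot: [[0.444, 0.005, -0.896], [0.896, -0.0, 0.444], [0.002, -1.0, -0.004]]
wrist_force: [0.6, -1.5, -2.7]
width: 0.025
```

Emit:
{"fn": "drive_tool", "kwargs": {"motion": [{"x":0,"y":-0.02,"z":0,"spin":0,"gripper":1},{"x":0,"y":-0.05,"z":0,"spin":0,"gripper":1},{"x":0,"y":-0.1,"z":0,"spin":0,"gripper":1},{"x":0,"y":-0.16,"z":0,"spin":0,"gripper":1},{"x":0,"y":-0.23,"z":0,"spin":0,"gripper":1},{"x":0,"y":-0.3,"z":0,"spin":0,"gripper":1},{"x":0,"y":-0.37,"z":0,"spin":0,"gripper":1},{"x":0,"y":-0.42,"z":0,"spin":0,"gripper":1},{"x":0,"y":-0.45,"z":0,"spin":0,"gripper":1},{"x":0,"y":-0.45,"z":0,"spin":0,"gripper":1}]}}

```text
time: 8.5
eef_pos: [0.5603, -0.1778, 0.1898]
tcp_rot: [[0.444, 0.006, -0.896], [0.896, -0.001, 0.444], [0.002, -1.0, -0.006]]
wrist_force: [1.1, 0.5, -4.0]
width: 0.0248
```

Run:
```python
from h import *
s=get_state();e=s['eef_pos'];R=np.array(s['tcp_rot']);print(e,s['width'],s['wrist_force'])
T=np.array([.5825,.2052,e[2]]);print('share',(R.T@(T-e)/.25).round(3))
c=snap('wrist');d=snap('scene','s5.png');w=c['pixels'][:,:,::-1]
cv2.imwrite('pics/v5.png',np.vstack([w[60:300,130:530],d['pixels'][140:360,200:600,::-1]]))
P=proj(c,e);z=e[2]-.071+.009
print('dome',fit(c,e[:2],z+.002,.07,.09,-1),'knob',fit(c,e[:2],e[2]+.022,.006,.022,1))
```

```text
[ 0.56029632 -0.17777022  0.18975703] 0.02477859193264761 [ 1.14499856  0.54833381 -3.99575317]
share [ 1.412e+00 -1.000e-03  6.010e-01]
dome (array([ 0.5623, -0.1775]), 0.0859, 85) knob (array([ 0.5571, -0.1757]), 0.0127, 86)
```

View pics/v5.png

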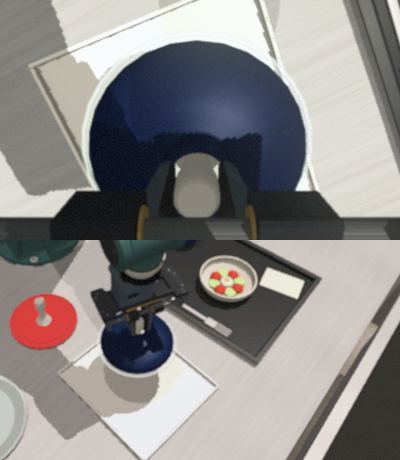

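Both covers are held (about 4 N, opening 25 mm) and nested: the wrist view shows the clear lip evenly round the dome. Carry them to the dish.

Emit:
{"fn": "drive_tool", "kwargs": {"motion": [{"x":0.03,"y":0,"z":0.01,"spin":0,"gripper":1},{"x":0.09,"y":0,"z":0.04,"spin":0,"gripper":1},{"x":0.17,"y":0,"z":0.07,"spin":0,"gripper":1},{"x":0.26,"y":0,"z":0.11,"spin":0,"gripper":1},{"x":0.35,"y":0,"z":0.15,"spin":0,"gripper":1},{"x":0.45,"y":0,"z":0.19,"spin":0,"gripper":1},{"x":0.55,"y":0,"z":0.23,"spin":0,"gripper":1},{"x":0.65,"y":0,"z":0.27,"spin":0,"gripper":1},{"x":0.75,"y":0,"z":0.32,"spin":0,"gripper":1},{"x":0.83,"y":0,"z":0.36,"spin":0,"gripper":1},{"x":0.9,"y":0,"z":0.39,"spin":0,"gripper":1},{"x":0.96,"y":0,"z":0.42,"spin":0,"gripper":1},{"x":1,"y":0,"z":0.44,"spin":0,"gripper":1},{"x":1,"y":0,"z":0.44,"spin":0,"gripper":1},{"x":1,"y":0,"z":0.44,"spin":0,"gripper":1}]}}

```text
time: 10.1
eef_pos: [0.5719, 0.0953, 0.188]
tcp_rot: [[0.444, 0.004, -0.896], [0.896, -0.0, 0.444], [0.001, -1.0, -0.004]]
wrist_force: [0.1, -0.5, -4.1]
width: 0.0251
```

Run:
```python
from h import *
s=get_state();e=s['eef_pos'];R=np.array(s['tcp_rot']);print(e)
T=np.array([.5838,.2048,e[2]]);print('share',(R.T@(T-e)/.25).round(3))
for n in('top','scene'):
    d=snap(n,n+'6.png')
    try: print(n,fit(d,(.5825,.2052),.046,.07,.09,1))
    except Exception as x: print(n,x)
```

```text
[0.57193776 0.09525059 0.18799228]
share [ 0.414 -0.     0.152]
top (array([0.6144, 0.1099]), 0.0212, 5)
scene (array([0.5788, 0.2051]), 0.0845, 44)
```

Emit:
{"fn": "drive_tool", "kwargs": {"motion": [{"x":0.04,"y":0,"z":0.02,"spin":0,"gripper":1},{"x":0.12,"y":0,"z":0.05,"spin":0,"gripper":1},{"x":0.22,"y":0,"z":0.08,"spin":0,"gripper":1},{"x":0.32,"y":0,"z":0.12,"spin":0,"gripper":1},{"x":0.39,"y":0,"z":0.145,"spin":0,"gripper":1},{"x":0.414,"y":0.02,"z":0.152,"spin":0,"gripper":1},{"x":0.414,"y":0.08,"z":0.152,"spin":0,"gripper":1},{"x":0.414,"y":0.14,"z":0.152,"spin":0,"gripper":1},{"x":0.414,"y":0.2,"z":0.152,"spin":0,"gripper":1},{"x":0.414,"y":0.24,"z":0.152,"spin":0,"gripper":1},{"x":0.414,"y":0.24,"z":0.152,"spin":0,"gripper":1},{"x":0.414,"y":0.24,"z":0.152,"spin":0,"gripper":1}]}}

```text
time: 11.4
eef_pos: [0.5844, 0.2041, 0.1279]
tcp_rot: [[0.445, 0.004, -0.895], [0.895, -0.0, 0.445], [0.001, -1.0, -0.004]]
wrist_force: [-1.0, 0.8, -4.3]
width: 0.0249
```

Run:
```python
from h import *
s=get_state();e=s['eef_pos'];R=np.array(s['tcp_rot']);print(e,s['wrist_force'])
c=snap('wrist','w7.png');d=snap('scene','s7.png');t=snap('top','t7.png')
a=cv2.resize(d['pixels'][130:240,360:480,::-1],None,fx=4,fy=4,interpolation=2)
b=cv2.resize(t['pixels'][120:230,150:270,::-1],None,fx=2.5,fy=2.5,interpolation=2)
b=cv2.copyMakeBorder(b,0,a.shape[0]-b.shape[0],0,0,0);cv2.imwrite('pics/v7.png',np.hstack([a,b]))
print('dome',fit(c,e[:2],e[2]-.06,.07,.09,-1))
```

```text
[0.58439972 0.2040774  0.12793881] [-0.96077333  0.82263399 -4.25391448]
dome (array([0.5858, 0.2049]), 0.086, 84)
```

View pics/v7.png

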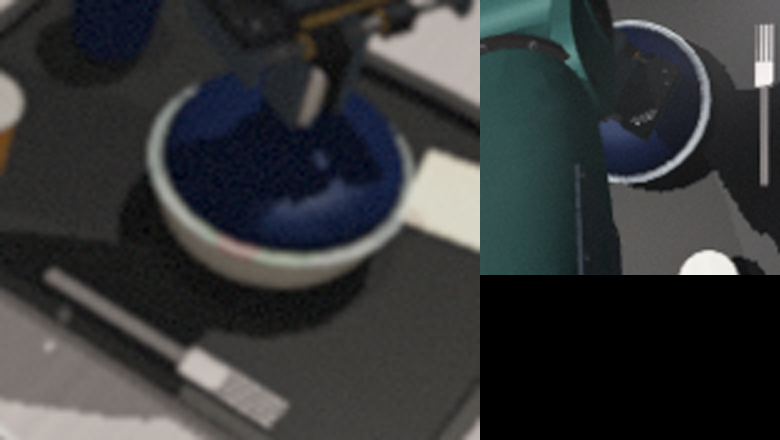

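The scene crop shows the lid hovering centred over the dish, with the dish wall just below the clear lip. Lower slowly.

Emit:
{"fn": "drive_tool", "kwargs": {"motion": [{"x":-0.001,"y":0.01,"z":0.004,"spin":0,"gripper":1},{"x":-0.001,"y":0.02,"z":0.004,"spin":0,"gripper":1},{"x":-0.001,"y":0.03,"z":0.004,"spin":0,"gripper":1},{"x":-0.001,"y":0.037,"z":0.004,"spin":0,"gripper":1},{"x":-0.001,"y":0.044,"z":0.004,"spin":0,"gripper":1},{"x":-0.001,"y":0.05,"z":0.004,"spin":0,"gripper":1},{"x":-0.001,"y":0.056,"z":0.004,"spin":0,"gripper":1},{"x":-0.001,"y":0.056,"z":0.004,"spin":0,"gripper":1}]}}

```text
time: 12.35
eef_pos: [0.5837, 0.2046, 0.1145]
tcp_rot: [[0.445, 0.005, -0.896], [0.896, -0.0, 0.445], [0.002, -1.0, -0.005]]
wrist_force: [-0.0, 0.3, -4.1]
width: 0.0251
```

The plug is already inside the mouth with no contact force. Continue to seat it.

Emit:
{"fn": "drive_tool", "kwargs": {"motion": [{"x":0,"y":0.006,"z":0,"spin":0,"gripper":1},{"x":0,"y":0.012,"z":0,"spin":0,"gripper":1},{"x":0,"y":0.016,"z":0,"spin":0,"gripper":1},{"x":0,"y":0.018,"z":0,"spin":0,"gripper":1},{"x":0,"y":0.018,"z":0,"spin":0,"gripper":1},{"x":0,"y":0.018,"z":0,"spin":0,"gripper":1}]}}

```text
time: 12.95
eef_pos: [0.5839, 0.2046, 0.111]
tcp_rot: [[0.445, 0.005, -0.896], [0.896, -0.0, 0.445], [0.002, -1.0, -0.005]]
wrist_force: [-5.9, -1.0, 10.1]
width: 0.025
```

It is seated: TCP at 0.111 as computed, and the wrist force has changed from -4 to +10 N. Release.

Emit:
{"fn": "drive_tool", "kwargs": {"motion": [{"x":0,"y":-0.002,"z":0,"spin":0,"gripper":1},{"x":0,"y":-0.002,"z":0,"spin":0,"gripper":0.2},{"x":0,"y":-0.002,"z":0,"spin":0,"gripper":0},{"x":0,"y":-0.002,"z":0,"spin":0,"gripper":-0.5},{"x":0,"y":-0.002,"z":0,"spin":0,"gripper":-1},{"x":0,"y":-0.002,"z":0,"spin":0,"gripper":-1},{"x":0,"y":-0.002,"z":0,"spin":0,"gripper":-1},{"x":0,"y":-0.002,"z":0,"spin":0,"gripper":-1},{"x":0,"y":-0.002,"z":0,"spin":0,"gripper":-1},{"x":0,"y":-0.002,"z":0,"spin":0,"gripper":-1}]}}

```text
time: 13.95
eef_pos: [0.5839, 0.2047, 0.1115]
tcp_rot: [[0.445, 0.005, -0.896], [0.896, -0.0, 0.445], [0.002, -1.0, -0.005]]
wrist_force: [0.1, 0.8, -0.4]
width: 0.0907
```

Run:
```python
from h import *
s=get_state();e=s['eef_pos'];R=np.array(s['tcp_rot']);print(e,s['width'],s['wrist_force'])
c=snap('wrist','w8.png');d=snap('scene');a=d['pixels'][120:240,350:490,::-1]
a=cv2.resize(a,None,fx=2.8,fy=2.8,interpolation=2);w=c['pixels'][:336,140:520,::-1]
cv2.imwrite('pics/v8.png',np.hstack([w,a[:336]]))
k=fit(c,e[:2],.133,.006,.022,1)
print('knob',k,'dome',fit(c,e[:2],.051,.07,.09,-1))
for off in(.02,):
  print(((R.T@(np.array([*k[0],e[2]])-e))*1000).round(1))
```

```text
[0.58392879 0.20466074 0.11145872] 0.09073442220553359 [ 0.05974686  0.80885414 -0.36927497]
knob (array([0.5839, 0.2068]), 0.0105, 79) dome (array([0.5858, 0.2057]), 0.0861, 80)
[ 1.9 -0.   1. ]
```

View pics/v8.png

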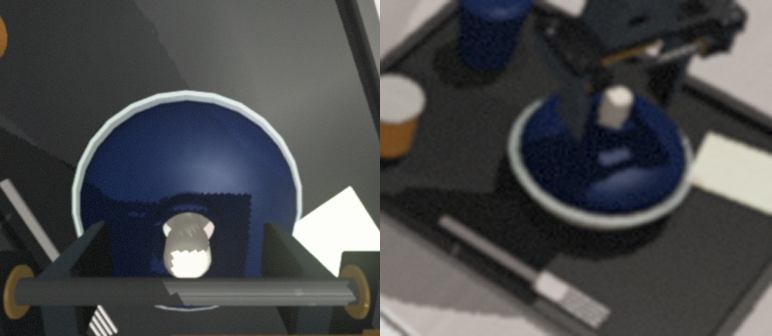

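The covers are seated and level, with the clear lip even around the dome. The collar is centred between the fingertips at about x=187 in the crop. Lower over the collar and close gently.

Emit:
{"fn": "drive_tool", "kwargs": {"motion": [{"x":0.002,"y":0.03,"z":-0.004,"spin":0,"gripper":-1},{"x":0.002,"y":0.06,"z":-0.004,"spin":0,"gripper":-1},{"x":0.002,"y":0.085,"z":-0.004,"spin":0,"gripper":-1},{"x":0.002,"y":0.095,"z":-0.004,"spin":0,"gripper":-1},{"x":0.002,"y":0.095,"z":-0.004,"spin":0,"gripper":-1},{"x":0.002,"y":0.095,"z":-0.004,"spin":0,"gripper":-0.1},{"x":0.002,"y":0.095,"z":-0.004,"spin":0,"gripper":-0.1},{"x":0.002,"y":0.095,"z":-0.004,"spin":0,"gripper":0.1},{"x":0.002,"y":0.095,"z":-0.004,"spin":0,"gripper":0.3},{"x":0.002,"y":0.095,"z":-0.004,"spin":0,"gripper":0.3},{"x":0.002,"y":0.095,"z":-0.004,"spin":0,"gripper":0.3},{"x":0.002,"y":0.095,"z":-0.004,"spin":0,"gripper":0.3},{"x":0.002,"y":0.095,"z":-0.004,"spin":0,"gripper":0.3}], "force": 20}}

```text
time: 15.35
eef_pos: [0.5852, 0.2047, 0.0878]
tcp_rot: [[0.445, 0.005, -0.896], [0.896, -0.0, 0.445], [0.002, -1.0, -0.005]]
wrist_force: [-0.2, 0.5, 1.7]
width: 0.0477
```

Emit:
{"fn": "drive_tool", "kwargs": {"motion": [{"x":0,"y":0,"z":0,"spin":0,"gripper":0.5},{"x":0,"y":0,"z":0,"spin":0,"gripper":0.5},{"x":0,"y":-0.01,"z":0,"spin":0,"gripper":0.5},{"x":0,"y":-0.03,"z":0,"spin":0,"gripper":0.5},{"x":0,"y":-0.06,"z":0,"spin":0,"gripper":0.5},{"x":0,"y":-0.09,"z":0,"spin":0,"gripper":0.5},{"x":0,"y":-0.13,"z":0,"spin":0,"gripper":0.5},{"x":0,"y":-0.18,"z":0,"spin":0,"gripper":0.5},{"x":0,"y":-0.23,"z":0,"spin":0,"gripper":0.5},{"x":0,"y":-0.28,"z":0,"spin":0,"gripper":0.5},{"x":0,"y":-0.33,"z":0,"spin":0,"gripper":0.5},{"x":0,"y":-0.38,"z":0,"spin":0,"gripper":0.5},{"x":0,"y":-0.43,"z":0,"spin":0,"gripper":0.5},{"x":0,"y":-0.48,"z":0,"spin":0,"gripper":0.5},{"x":0,"y":-0.51,"z":0,"spin":0,"gripper":0.5},{"x":0,"y":-0.52,"z":0,"spin":0,"gripper":0.5},{"x":0,"y":-0.52,"z":0,"spin":0,"gripper":0.5},{"x":0,"y":-0.52,"z":0,"spin":0,"gripper":0.5}], "force": 30}}

```text
time: 17.15
eef_pos: [0.5842, 0.2046, 0.2173]
tcp_rot: [[0.445, 0.004, -0.896], [0.896, -0.0, 0.445], [0.002, -1.0, -0.004]]
wrist_force: [-0.3, 1.0, -3.0]
width: 0.0475
```

Run:
```python
from h import *
s=get_state();print(s['eef_pos'],s['width'],s['wrist_force'],max(abs(np.array(s['dq']))))
d=snap('scene');c=snap('wrist')
cv2.imwrite('pics/v9.png',np.hstack([cv2.resize(d['pixels'][60:240,330:510,::-1],(400,400)),c['pixels'][:400:,130:520,::-1]]))
```

```text
[0.58424733 0.20457619 0.21725421] 0.04754778523173831 [-0.33874255  1.02178984 -3.01438148] 0.003935952436577183
```

View pics/v9.png

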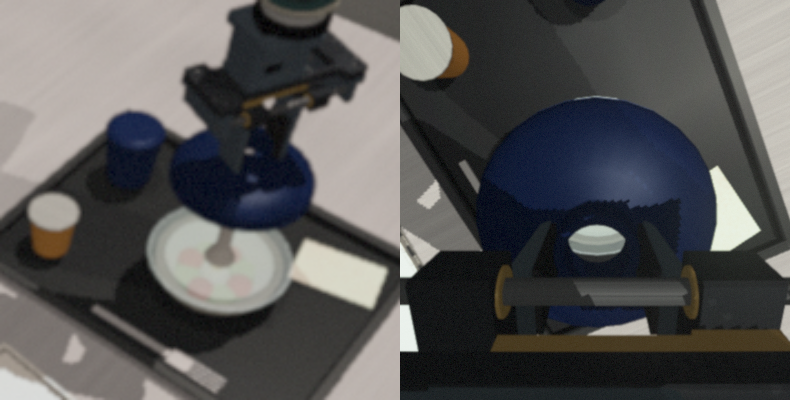

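The dome hangs level at a rim height of about 0.178 m, with the lid seated in the dish below and nothing else moved. Hand in.

```bash
python3 -c "
from cell import *
print(close_job()); s=get_state(); print(s['time'],s['eef_pos'],s['width'],s['wrist_force'])"
```

```text
the job is handed in; nothing more can be done
None
the job is handed in; nothing more can be done
```

The job is handed in, with the arm holding the dome above the dish and the inner lid left in place. The system gives no verdict, so this rests on my own checks.

- **What I did:** I lifted the nested covers off the white tray by the knob and lowered them onto the dish. The tool stopped at the computed seated height of 0.111 m, with contact felt. I then released the knob, gripped the collar and raised the dome straight up by about 130 mm.
- **Last checks:** The grip opening was 47.5 mm on the 48 mm collar and the arm was still. By calculation the dome's rim is about 178 mm up, against 133 mm for the knob top. The last picture shows the dome level, the inner lid seated, and the dish, juice cup, mug and fork apparently where they were. I did not re-measure those positions.
- **What failed or disagreed:**
  - My first move was refused because I left fields out of its rows, and nothing moved.
  - The camera estimates of the dish centre differed by up to about 4 mm. I used a point near the wrist camera's value, and the lid went in without catching.
  - The last wrist load was 3.0 N, against about 2.4 N expected for the dome alone. I put this down to sensor noise, since the picture shows the lid still in the dish.

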